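Put the sharpening kit away

TASK

Sharpening is finished, so put the kit away: stand each of the three whetstones on edge, fully home in the slotted wooden drying block that was cut for its thickness, and set the hand plane down on its sole inside the shallow cork-lined tray. Do not let a stone or the plane topple over, and leave the pencil and the small wooden offcut lying where they are.

Things in the scene. Friction and masses are not known exactly. Their poses are not given: they have to be found in the camera images.
- stone_thick: the thick whetstone: a plain rectangular two-layer grey stone 38 mm thick, 140 mm long and 60 mm high as it stands on its long narrow edge on the bench; rigid, loose, 480 to 750 g. Origin: centre of its underside. x: across its thickness, y: along its 140 mm length, z: up (60 mm).
- stone_medium: the medium whetstone: a plain rectangular two-layer grey stone 26 mm thick, 140 mm long and 60 mm high as it stands on its long narrow edge on the bench; rigid, loose, 340 to 530 g. Origin: centre of its underside. x: across its thickness, y: along its 140 mm length, z: up (60 mm).
- stone_thin: the thin whetstone: a plain rectangular two-layer grey stone 15 mm thick, 140 mm long and 60 mm high as it stands on its long narrow edge on the bench; rigid, loose, 200 to 320 g. Origin: centre of its underside. x: across its thickness, y: along its 140 mm length, z: up (60 mm).
- block_thick: drying block for the thick stone, fixed: light wood, 83 mm wide, 168 long, 40 high; one blind slot along its middle, 43 x 153 mm, mouth widened by a 6 mm chamfer all round, slot floor 12 mm above the bench (28 deep), so a seated stone stands 32 mm proud of the block. Origin: centre of its underside. x: across the slot, y: along it, z: up.
- block_medium: drying block for the medium stone, fixed: light wood, 71 mm wide, 168 long, 40 high; one blind slot along its middle, 31 x 153 mm, mouth widened by a 6 mm chamfer all round, slot floor 12 mm above the bench (28 deep), so a seated stone stands 32 mm proud of the block. Origin: centre of its underside. x: across the slot, y: along it, z: up.
- block_thin: drying block for the thin stone, fixed: light wood, 60 mm wide, 168 long, 40 high; one blind slot along its middle, 20 x 153 mm, mouth widened by a 6 mm chamfer all round, slot floor 12 mm above the bench (28 deep), so a seated stone stands 32 mm proud of the block. Origin: centre of its underside. x: across the slot, y: along it, z: up.
- block_plane: the small hand plane with dark lever and wooden front knob, standing on its flat sole: 48 mm wide, 170 mm long, 59 mm high, 0.58 to 0.9 kg; its two upright side cheeks are 48 mm apart outside, rigid, and reach from the sole to 36 mm above it: grasp it across these. Origin: centre of the sole. x: across, y: along its length, z: up.
- plane_tray: the shallow cork-lined wooden tray for the plane, 80 x 202 mm outside, which stays put on the bench; inside 66 x 188 mm, floor 6 mm above the bench, rim 14 mm above the bench. Origin: centre of its underside. x: across, y: along its length, z: up. The plane may lie in it either way round.
- pencil: flat carpenter pencil lying in the lane between the things, 14 x 162 x 9 mm, loose; a bystander. Origin: centre of its underside; y: along it.
- offcut_wedge: small wooden offcut with a sloping end lying in the lane between the things, 30 x 83 x 18 mm, loose; a bystander. Origin: centre of its underside; y: along it.

How it is judged:
At the end, for the whole second after the job is handed in: Each stone upright (0.25 rad) on the slot floor of its own block, within 6 mm of the middle across, 10 mm along, 0.12 rad in line; the plane flat (0.06 rad) on the tray floor within 12 mm of its middle each way; heights within 4 mm; all released and slower than 0.02 m/s (x of stone_thick in the frame of block_thick between -0.006 and 0.006 m and y of stone_thick in the frame of block_thick between -0.01 and 0.01 m and z of stone_thick in the frame of block_thick between 0.009 and 0.016 m and angle between each of stone_thick, stone_medium, stone_thin's own z axis and vertical below 0.25 rad and angle between the y axis of stone_thick and the y axis of block_thick, either way round below 0.12 rad and linear speed of each of stone_thick, stone_medium, stone_thin, block_plane below 0.02 m/s and x of stone_medium in the frame of block_medium between -0.006 and 0.006 m and y of stone_medium in the frame of block_medium between -0.01 and 0.01 m and z of stone_medium in the frame of block_medium between 0.009 and 0.016 m and angle between the y axis of stone_medium and the y axis of block_medium, either way round below 0.12 rad and x of stone_thin in the frame of block_thin between -0.006 and 0.006 m and y of stone_thin in the frame of block_thin between -0.01 and 0.01 m and z of stone_thin in the frame of block_thin between 0.009 and 0.016 m and angle between the y axis of stone_thin and the y axis of block_thin, either way round below 0.12 rad and x of block_plane in the frame of plane_tray between -0.012 and 0.012 m and y of block_plane in the frame of plane_tray between -0.012 and 0.012 m and z of block_plane in the frame of plane_tray between 0.003 and 0.01 m and angle between block_plane's own z axis and vertical below 0.06 rad); the robot touches nothing.
It fails at once if a whetstone or the plane topples over (angle between any of stone_thick, stone_medium, stone_thin, block_plane's own z axis and vertical above 0.8 rad).
It fails at once if the pencil or the small offcut is pushed away (more than 30 mm) (distance of any of pencil, offcut_wedge from where it was at the start of the episode above 0.03 m).
It also fails if it takes over 106 s, if anything falls off the work surface, if the arm or the gripper's body presses on something with over 40 N, if the wrist force passes 120 N, or if a joint passes its speed limit or range.

ROBOT

A 7-joint arm with a two-finger parallel gripper is mounted at the origin on the work surface; the furniture and walls round the work are solid. World frame = base frame: x ahead of the robot, y to its left, z up, the work surface at z = 0. Lengths are in m, angles in rad, forces in N, time in s.
With the tool pointing down it reaches from about 0.4 to 0.875 m from the base axis. Payload 19.3 kg.
Tool frame: the origin (TCP) lies at the very end of the fingers, on their centre line; the grasp point (between the pads) lies 19 mm behind it; z points along the fingers, y is the line along which they close (so a half turn about z gives the same grasp; the last joint's range is limited). The gripper opens to 85 mm and grips with 20 to 120 N. Pads are 22 mm wide; open, the fingers measure 114 mm over their backs; the gripper's body (76 mm by 85 mm) begins 54 mm behind the grasp point. The pads swing forward as they close: fully open they stand 13 mm farther back than shut.
Start: joints at [-0.07, 0.521, -0.036, 1.599, 0.021, 1.021, -0.113], TCP at [0.625, -0, 0.197] pointing down, gripper open.
Joint ranges: [-2.91, 2.91], [-0.3, 2.13], [-1.5, 1.42], [0.17, 2.43], [-1.26, 4.41], [0.16, 1.93], [-2.52, 2.52]. Speed limits (rad/s): [1.89, 1.89, 2.39, 2.39, 3.01, 3.01, 3.01].

INTERFACE

Orientations are given as [roll, pitch, yaw] about the fixed x, y, z axes, in that order (R = Rz(yaw) Ry(pitch) Rx(roll)).
In Python, from workcell import bot gives the robot as it stands.
- The arm moves only by the shell command python3 -m crank 'ROWS' [FORCE]. ROWS is a JSON object of lists of equal length, an entry for each row: "travel": the shift along the world's x, y, z in cm, a list of three; "turn": the turn, a rotation vector about the world's x, y, z in degrees, a list of three; "gripper": the closure, from 0 (fully open) to 1 (shut). A call has exactly 5 rows; each row is the pose to reach, as a shift and turn from the pose commanded when the call began; what a row does not reach only later rows make up. A row lasts 1/10 s, in which the tool goes at most 50 mm and 8.59 degrees, less where a joint would pass 70% of its speed; a pose out of reach is approached as far as the arm can. A call with a gripper value outside its range is refused whole. The fingers move at their own pace and stop on an object; FORCE is the grip in N (left out, the last holds). Time passes only in rows, so rows that repeat a pose let the fingers close, or fill a call up. It gives the time, the measured TCP pose, the force, the opening and the grip force at its end, in the units of the state.
- bot.observe(): the state, without advancing time (a new reading comes with each control period).
- bot.grab_frame(name): name is "scene" or "side" or "wrist"; returns a dict with "pixels" (384x512x3 uint8, red, green, blue), "fx", "fy", "cx", "cy" (pixels), "dist" ([k1, k2, p1, p2, k3] as OpenCV has them; the pictures are not rectified), "extrinsics" (4x4, takes a point from world to camera coordinates). Camera axes: x right, y down, z forward; pixel columns grow to the right and rows downward; lengths in m; the calibration is good to about 2 mm. A picture is of the moment at which its call begins. There is no depth.
- bot.job_done(): hands the job in; it is judged then, once.
The state is a dict: "clock": time; "qpos": joint angles; "qd": joint speeds; "joint_efforts": joint torques, N m; "position": TCP position; "tool_rot": TCP orientation; "force": force on the tool from outside, world axes, zero at the start; "moment": the same for the moment, N m; "grip_width": finger opening in m; "finger_force": force on a finger pad.
Only numpy, scipy, OpenCV 4.12 (cv2) and the standard library are available. Lean on these libraries where they do the work, as an engineer would, in place of code of your own. Each camera call takes 0.05 s, during which the arm holds its last target. There are 200 camera calls.

## Working session

There is one attempt and no reset: what is moved stays moved. The work goes in short steps, Python scripts to look and compute and a shell command to move; the robot and the scene stay as the last step left them, time stands still between calls to the robot, and variables do not carry over. Pictures are saved under pics/ and viewed, at most 14 in all, crops included, and the job is handed in when it is done.

```bash
ls; mkdir -p pics; cat > h.py <<'E'
import numpy as np,cv2
from workcell import bot
def snap(cam,name,crop=None,scale=1):
    f=bot.grab_frame(cam); im=f["pixels"][:,:,::-1].copy()
    np.savez('pics/'+name+'.npz',**f)
    cv2.imwrite('pics/'+name+'_raw.png',im)
    return f
def cal(name):
    return np.load('pics/'+name+'.npz')
def ray(f,uv,z):
    K=np.array([[f['fx'],0,f['cx']],[0,f['fy'],f['cy']],[0,0,1]],float)
    p=cv2.undistortPoints(np.array(uv,float).reshape(-1,1,2),K,np.array(f['dist'],float)).reshape(-1,2)
    E=np.array(f['extrinsics']);R,t=E[:3,:3],E[:3,3]
    c=-R.T@t; d=np.c_[p,np.ones(len(p))]@R
    z=np.broadcast_to(z,len(p))
    return c+d*((z-c[2])/d[:,2])[:,None]
def proj(f,P):
    K=np.array([[f['fx'],0,f['cx']],[0,f['fy'],f['cy']],[0,0,1]],float)
    E=np.array(f['extrinsics']);r,_=cv2.Rodrigues(E[:3,:3])
    return cv2.projectPoints(np.array(P,float),r,E[:3,3],K,np.array(f['dist'],float))[0].reshape(-1,2)
E
python3 - <<'E'
from h import *
a=[]
for c in("scene","side","wrist"):
    f=snap(c,c+'0'); E=np.array(f['extrinsics']);print(c,f['fx'],-E[:3,:3].T@E[:3,3],E[2,:3])
    cv2.imwrite(f'pics/{c}0.png',cv2.resize(f["pixels"][:,:,::-1],(800,600),interpolation=cv2.INTER_CUBIC))
print(bot.observe())
E
```

```text
pics
scene 403.9619122323046 [ 0.09385362 -0.50137211  0.56599914] [ 0.54546578  0.58883676 -0.59643805]
side 459.2925234141206 [0.09689201 0.69877507 0.41252989] [ 0.4983416  -0.76236133 -0.41286904]
wrist 271.1272610987174 [0.62555663 0.08023116 0.3733688 ] [-0.0017163  -0.31224025 -0.95000162]
{'clock': 0.15, 'qpos': array([-0.07020309,  0.52188431, -0.03631835,  1.59986638,  0.02120348,
        1.02110911, -0.11282182]), 'qd': array([ 0.00063066, -0.00048848, -0.00023603, -0.00017357,  0.00030007,
        0.00021935, -0.00035853]), 'joint_efforts': array([ 4.00798544e-04, -9.27376485e+01,  1.98035471e+00, -3.70049715e+01,
        1.79930578e-02,  6.46477114e-03, -1.41420460e-05]), 'position': array([ 6.24715360e-01, -3.65451930e-05,  1.96657392e-01]), 'tool_rot': array([-3.14071308e+00,  6.70309510e-05,  1.57075907e+00]), 'force': array([-0.01157603,  0.87652784, -0.50253481]), 'moment': array([ 0.01976276, -0.04101606, -0.02317701]), 'finger_force': 0.0, 'grip_width': 0.08585066607739104}
```

View pics/scene0.png

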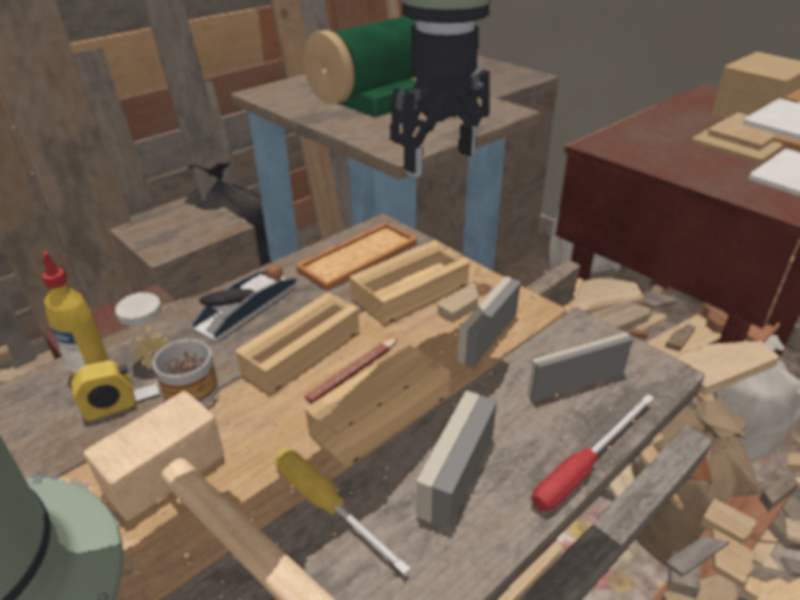

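View pics/side0.png

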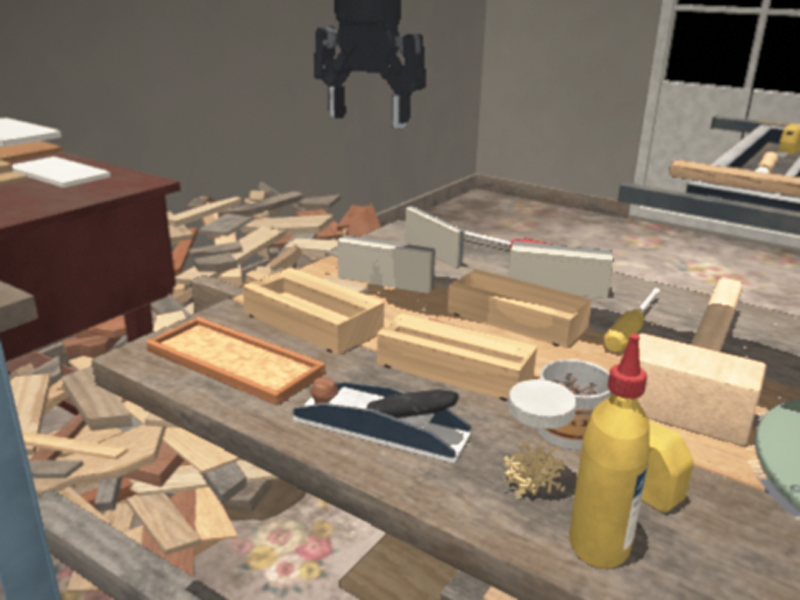

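Scene shows three stones (455,460 thick; 490,320; 580,365), blocks at (300,340), (410,280), (380,400), plane (245,300), tray (357,250). Enlarged crops for reading corners.

```bash
python3 - <<'E'
from h import *
def crop(n,x0,y0,w,h,out,s):
    im=cv2.imread(f'pics/{n}_raw.png')[y0:y0+h,x0:x0+w]
    im=cv2.resize(im,None,fx=s,fy=s,interpolation=cv2.INTER_CUBIC)
    for k in range(0,w,20):
        cv2.putText(im,str(x0+k),(k*s,8),0,.3,(0,0,255),1); cv2.line(im,(k*s,10),(k*s,14),(0,0,255),1)
    for k in range(0,h,20):
        cv2.putText(im,str(y0+k),(0,k*s+3),0,.3,(0,0,255),1)
    for a in range(20,w,20):
        for b in range(20,h,20): im[b*s,a*s]=(0,0,255)
    cv2.imwrite(f'pics/{out}.png',im)
crop('scene0',120,135,160,120,'sA',5)
crop('scene0',190,150,220,190,'sB',3)
crop('side0',90,125,160,110,'dA',5)
crop('side0',150,125,240,120,'dB',3)
E
```

```text
(no output)
```

View pics/sA.png

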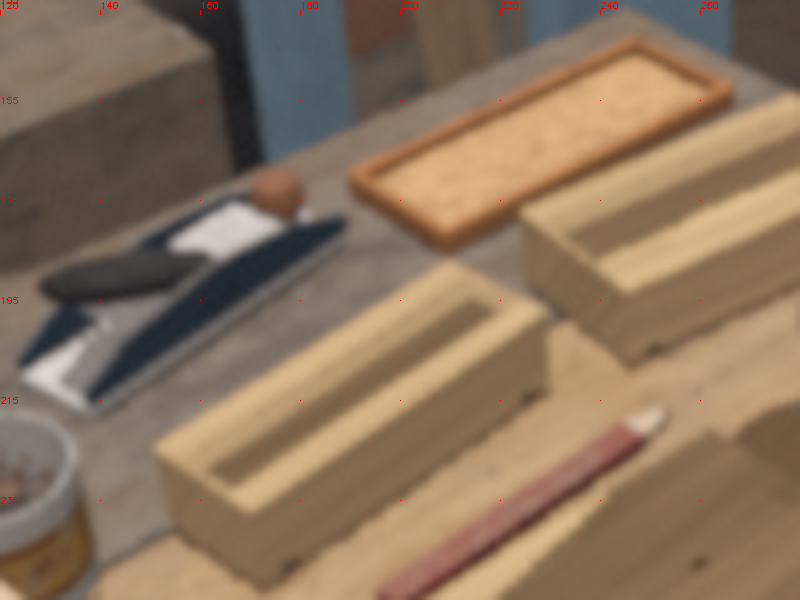

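View pics/sB.png

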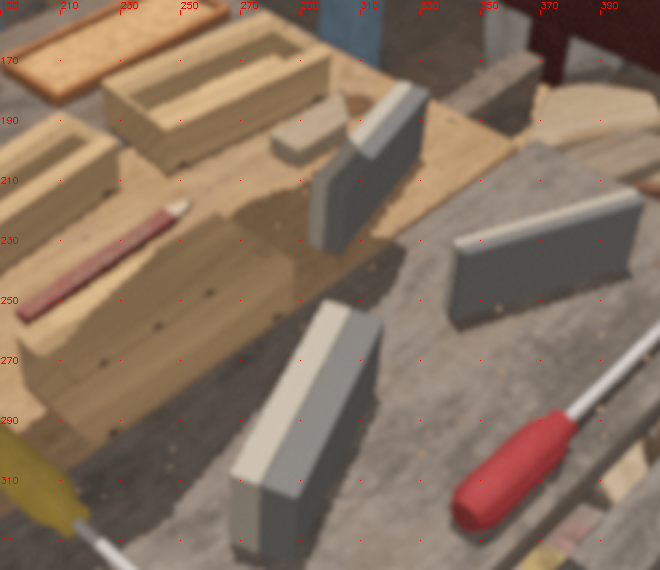

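View pics/dA.png

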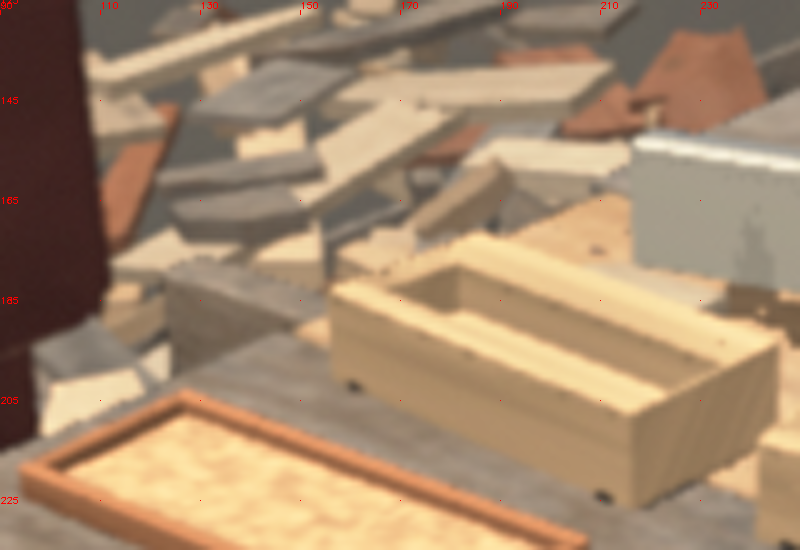

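View pics/dB.png

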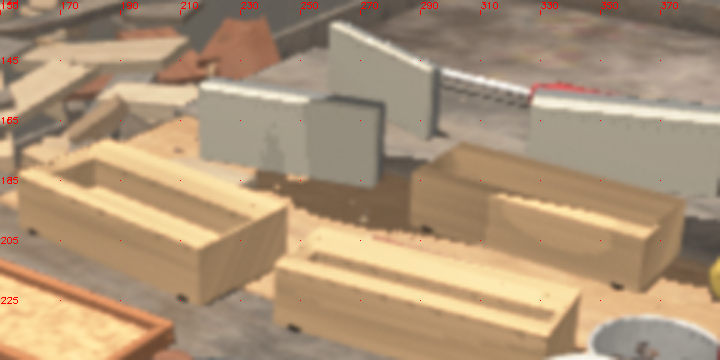

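```bash
cat > fit.py <<'E'
from h import *
from scipy.optimize import least_squares
from itertools import product
s=cal('scene0');d=cal('side0')
def fit(name,w,l,h,obs):
    # obs: list (cam, z, pixels); each pixel is matched to the nearest projected model corner at that z
    P0=np.vstack([ray(f,px,z) for f,z,px in obs]); best=None
    def res(p):
        c,sn=np.cos(p[2]),np.sin(p[2]); r=[]
        for f,z,px in obs:
            C=np.array([[p[0]+c*a*w/2-sn*b*l/2,p[1]+sn*a*w/2+c*b*l/2,z] for a,b in product((-1,1),(-1,1))])
            D=proj(f,C)[None]-np.array(px)[:,None]
            k=np.argmin((D**2).sum(2),1); r.append(D[range(len(k)),k].ravel())
        return np.concatenate(r)
    for y in np.arange(0,np.pi,.15):
        q=least_squares(res,[*P0[:,:2].mean(0),y],loss='soft_l1',diff_step=1e-5)
        if best is None or q.cost<best.cost: best=q
    r=res(best.x); return name,np.round([best.x[0],best.x[1],np.degrees(best.x[2])%180],4),'rms',round(float(np.sqrt((r**2).mean())),2)
E
cat > run.py <<'E'
from fit import *
B1=[(s,.04,[(151,224.6),(211,187.4),(229.6,196.6),(169.4,238)]),(d,.04,[(241.7,212.3),(255,201),(343.3,222.3),(331.7,236.7)])]
B2=[(s,.04,[(224.4,177.2),(245.3,193.3),(300,167.3),(279.3,154)]),(d,.04,[(156.4,182.4),(185.6,172),(245.6,194.4),(216,208)])]
B3=[(d,.04,[(287.3,181),(303.3,172.7),(378,191.7),(363.3,205)]),(s,.04,[(196,261.7),(265,220.7),(288.3,235)]),(s,0,[(221,299),(287.7,253.3)])]
for n,B in(('B1',B1),('B2',B2),('B3',B3)):
    for w in(.083,.071,.060): print(fit(n,w,.168,.04,B),w)
print(fit('tray',.08,.202,.014,[(s,.014,[(190,171.4),(247.6,142.6),(266.6,153.4),(209.6,183)]),(d,.014,[(94.4,218.4),(127,203.6),(207.6,233.4),(177.3,251.5)])]))
print(fit('thick',.038,.14,.06,[(s,.06,[(267.3,308.3),(298.3,249.3),(317.7,256.7),(289,315.7)]),(d,.06,[(326.7,156.7),(391.7,165)])]))
A=[(s,.06,[(324,177.3),(333.3,180),(294,210),(302.3,214)]),(s,0,[(301.7,234.3),(293.3,231),(330.7,205)]),(d,.06,[(217.3,152.3),(277.7,158.3)])]
Bn=[(s,.06,[(341.7,230),(401.7,212.7),(344,233.3),(404.3,217.7)]),(s,0,[(342.7,259),(400,242.3)]),(d,.06,[(260.7,132.3),(294,148.3)])]
for n,B in(('A',A),('B',Bn)):
    for w in(.026,.015): print(fit(n,w,.14,.06,B),w)
print(fit('plane',.048,.17,.05,[(s,0,[(124,210.6),(138.4,218),(189.4,181.4)]),(d,0,[(188.8,265.6),(293.1,293.1),(300.8,275.2)])]))
print(fit('pencil',.014,.162,.009,[(s,.009,[(197,255),(249,218)])]))
print(ray(s,[(288,200),(302,182)],.015))
E
python3 run.py
```

```text
('B1', array([4.419000e-01, 7.870000e-02, 1.004037e+02]), 'rms', 3.8) 0.083
('B1', array([4.41700e-01, 7.82000e-02, 9.75857e+01]), 'rms', 2.11) 0.071
('B1', array([4.42100e-01, 7.76000e-02, 9.69324e+01]), 'rms', 1.1) 0.06
('B2', array([6.50400e-01, 7.86000e-02, 8.52127e+01]), 'rms', 1.24) 0.083
('B2', array([6.50200e-01, 7.99000e-02, 8.42128e+01]), 'rms', 1.61) 0.071
('B2', array([6.50100e-01, 8.24000e-02, 8.41639e+01]), 'rms', 2.88) 0.06
('B3', array([ 4.43100e-01, -8.14000e-02,  9.04888e+01]), 'rms', 2.46) 0.083
('B3', array([ 4.44400e-01, -8.46000e-02,  8.93126e+01]), 'rms', 1.3) 0.071
('B3', array([ 4.44600e-01, -8.50000e-02,  8.87061e+01]), 'rms', 1.58) 0.06
('tray', array([ 0.6537,  0.2086, 91.2354]), 'rms', 1.39)
('thick', array([  0.4434,  -0.2125, 112.0568]), 'rms', 0.88)
('A', array([ 6.510000e-01, -7.910000e-02,  1.028358e+02]), 'rms', 1.32) 0.026
('A', array([ 6.515000e-01, -8.070000e-02,  1.021829e+02]), 'rms', 1.36) 0.015
('B', array([ 0.6631, -0.2164, 62.7709]), 'rms', 2.22) 0.026
('B', array([ 0.6593, -0.2247, 69.909 ]), 'rms', 1.38) 0.015
('plane', array([  0.4425,   0.214 , 103.1715]), 'rms', 1.68)
('pencil', array([4.672e-01, 8.100e-03, 9.825e+01]), 'rms', 1.83)
[[ 0.64163201 -0.01423805  0.015     ]
 [ 0.71842648  0.0119231   0.015     ]]
```

```bash
cat > wr.py <<'E'
E
python3 -c "
from h import *
im=cv2.imread('pics/wrist0_raw.png');cv2.imwrite('pics/w0.png',cv2.resize(im,(800,600),interpolation=cv2.INTER_CUBIC))"
```

```text
(no output)
```

View pics/w0.png

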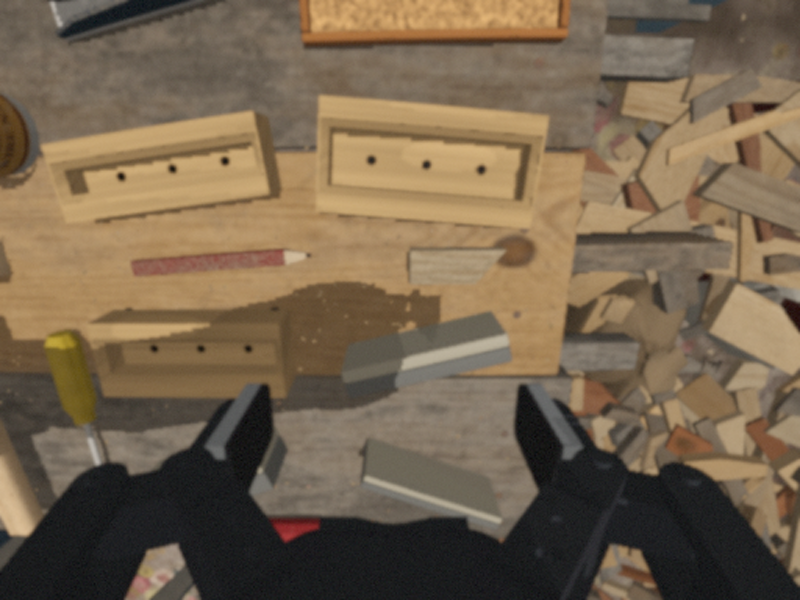

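Wrist view gives clean overhead look: thin block (160,165), thick block (430,160), medium block (195,350), pencil (215,262), offcut (455,265), stones (430,350) and (430,480). Refine using all three cameras and overlay.

```bash
sed -i "/^for n,B in(('B1'/,\$d" run.py; cat >> run.py <<'E'
w=cal('wrist0'); q=lambda *p:[(a/1.5625,b/1.5625) for a,b in p]
B1.append((w,.04,q((42,145),(253,111),(67,222),(270,196))))
B2.append((w,.04,q((318,95),(549,115),(533,227),(315,210))))
B3.append((w,.04,q((105,398),(288,397))))
R={}
def go(n,*a):
    r=fit(n,*a); print(*r); R[n]=(r[1],a[:3])
go('bthin',.06,.168,.04,B1); go('bthick',.083,.168,.04,B2); go('bmed',.071,.168,.04,B3)
go('tray',.08,.202,.014,[(s,.014,[(190,171.4),(247.6,142.6),(266.6,153.4),(209.6,183)]),(d,.014,[(94.4,218.4),(127,203.6),(207.6,233.4),(177.3,251.5)]),(w,.014,q((303,34),(567,31)))])
go('thick',.038,.14,.06,[(s,.06,[(267.3,308.3),(298.3,249.3),(317.7,256.7),(289,315.7)]),(d,.06,[(326.7,156.7),(391.7,165)])])
A=[(s,.06,[(324,177.3),(333.3,180),(294,210),(302.3,214)]),(s,0,[(301.7,234.3),(293.3,231),(330.7,205)]),(d,.06,[(217.3,152.3),(277.7,158.3)])]
Bn=[(s,.06,[(341.7,230),(401.7,212.7),(344,233.3),(404.3,217.7)]),(s,0,[(342.7,259),(400,242.3)]),(d,.06,[(260.7,132.3),(294,148.3)])]
go('med',.026,.14,.06,A); go('thin',.015,.14,.06,Bn)
go('plane',.048,.17,.036,[(s,0,[(124,210.6),(138.4,218),(189.4,181.4)]),(d,0,[(188.8,265.6),(293.1,293.1),(300.8,275.2)])])
go('pencil',.014,.162,.009,[(s,.009,[(197,255),(249,218)]),(w,.009,q((132,260),(134,275)))])
print(ray(w,q((410,250),(503,250),(485,283),(410,283)),.018)[:,:2])
if __name__=='__main__':
    o=[]
    for n,f in(('wrist0',w),('scene0',s),('side0',d)):
        k=3;im=cv2.resize(cv2.imread(f'pics/{n}_raw.png'),None,fx=k,fy=k,interpolation=cv2.INTER_CUBIC)
        for (x,y,t),(W,L,H) in R.values():
            t=np.radians(t);c,sn=np.cos(t),np.sin(t)
            for z in(0,H):
                C=np.array([[x+c*a*W/2-sn*b*L/2,y+sn*a*W/2+c*b*L/2,z] for a,b in((-1,-1),(1,-1),(1,1),(-1,1))])
                cv2.polylines(im,[np.int32(np.round(proj(f,C)*k+k/2-.5))],True,(0,0,255) if z else (255,0,0),1)
        o.append(im)
    cv2.imwrite('pics/ov.png',o[0][20*k:340*k][:,:390*k][::1,::1][:960,:1170])
    im=cv2.imread('pics/ov.png'); cv2.imwrite('pics/ovw.png',cv2.resize(im,(731,600),interpolation=cv2.INTER_AREA))
    cv2.imwrite('pics/ovs.png',cv2.resize(o[1][380:1020,300:1290],(800,517),interpolation=cv2.INTER_AREA))
E
python3 run.py
```

```text
bthin [4.43100e-01 7.83000e-02 9.67836e+01] rms 0.99
bthick [6.51600e-01 8.10000e-02 8.56002e+01] rms 1.32
bmed [ 4.44900e-01 -8.43000e-02  8.99366e+01] rms 1.26
tray [ 0.6538  0.2121 91.9975] rms 2.18
thick [  0.4434  -0.2125 112.0568] rms 0.88
med [ 6.510000e-01 -7.910000e-02  1.028358e+02] rms 1.32
thin [ 0.6593 -0.2247 69.909 ] rms 1.38
plane [  0.4425   0.214  103.1715] rms 1.68
pencil [4.71600e-01 1.80000e-03 9.49556e+01] rms 1.86
[[ 0.6392884   0.01142884]
 [ 0.71837996  0.01155981]
 [ 0.70493936 -0.01752948]
 [ 0.63963431 -0.01757769]]
```

View pics/ovw.png

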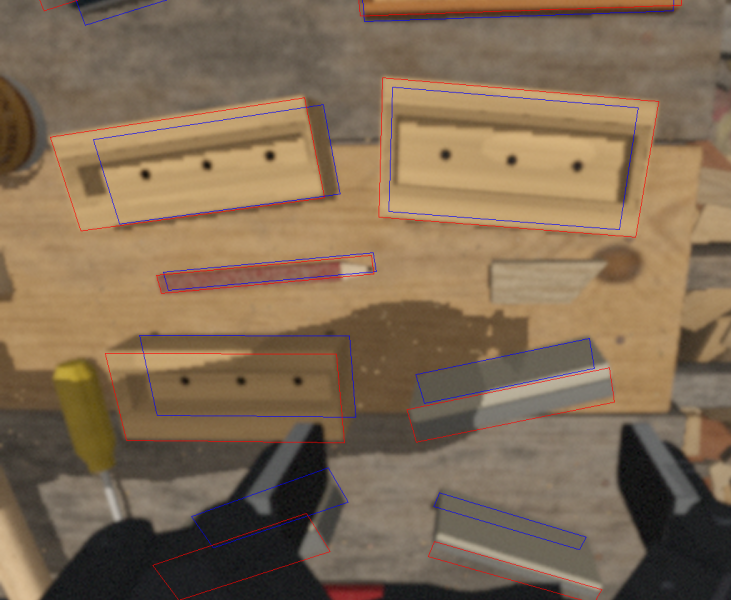

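View pics/ovs.png

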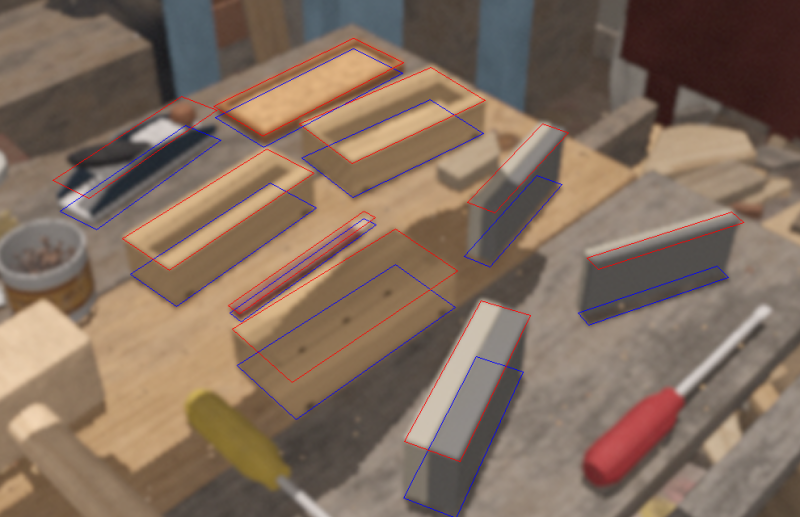

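Overlays fit well. Start with the medium stone.

```bash
python3 -m crank '{"travel":[[2.6,-7.9,-5],[2.6,-7.9,-5],[2.6,-7.9,-5],[2.6,-7.9,-5],[2.6,-7.9,-5]],"turn":[[0,0,-8],[0,0,-16],[0,0,-24],[0,0,-32],[0,0,-40]],"gripper":[0,0,0,0,0]}' 60
python3 -m crank '{"travel":[[0,0,0],[0,0,0],[0,0,0],[0,0,0],[0,0,0]],"turn":[[0,0,-8],[0,0,-16],[0,0,-24],[0,0,-32],[0,0,-37.2]],"gripper":[0,0,0,0,0]}'
python3 -c "
from h import *
f=snap('wrist','w1'); print(bot.observe()['position'],bot.observe()['tool_rot'])
cv2.imwrite('pics/w1.png',f['pixels'][:,:,::-1])"
```

```text
clock: 0.65
position: [0.6507, -0.0794, 0.1465]
tool_rot: [-3.141, 0.001, 0.866]
force: [0.3, -0.1, -0.3]
grip_width: 0.0855
finger_force: 0.0
clock: 1.15
position: [0.6509, -0.0789, 0.1468]
tool_rot: [-3.141, 0.0, 0.218]
force: [-1.0, -0.5, -0.1]
grip_width: 0.0858
finger_force: 0.0
[ 0.65084785 -0.07876062  0.14676779] [-3.14144203e+00  5.31386332e-04  2.13616140e-01]
```

View pics/w1.png

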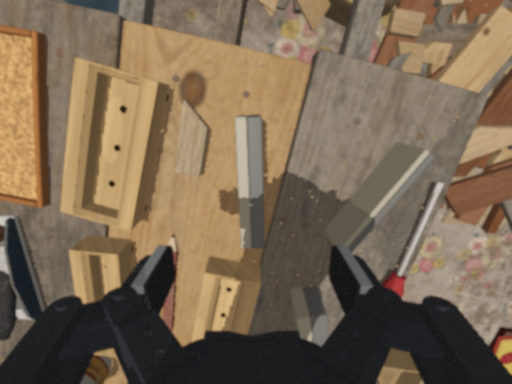

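Stone under the tool: top corners about (237,116),(261,116),(264,248),(241,248).

```bash
python3 - <<'E'
from h import *
f=cal('w1')
for z in(.06,):
    p=ray(f,[(237,116),(261,116),(264,248),(241,248)],z)[:,:2];a=(p[0]+p[1])/2;b=(p[2]+p[3])/2
    print(p.round(4).tolist(),(a+b)/2,np.linalg.norm(a-b),np.degrees(np.arctan2(*(a-b)[::-1])))
# thin stone top, lit edge
print(ray(f,[(431,152),(345,248),(398,143),(330,235)],.06)[:,:2].round(4).tolist())
E
```

```text
[[0.7176, -0.0501], [0.7225, -0.0721], [0.5875, -0.1068], [0.582, -0.0822]] [ 0.65238809 -0.07780657] 0.13934608970686127 13.879431595832687
[[0.7267, -0.2444], [0.6065, -0.1942], [0.7274, -0.2083], [0.6181, -0.173]]
```

```bash
python3 -m crank '{"travel":[[0.1,0,-4],[0.1,0,-7.5],[0.1,0,-10],[0.1,0,-11.2],[0.1,0,-11.6]],"turn":[[0,0,0],[0,0,0.5],[0,0,0.5],[0,0,0.5],[0,0,0.5]],"gripper":[0,0,0,0,0]}'
python3 -m crank '{"travel":[[0,0,0],[0,0,0],[0,0,0],[0,0,0],[0,0,0]],"turn":[[0,0,0],[0,0,0],[0,0,0],[0,0,0],[0,0,0]],"gripper":[1,1,1,1,1]}' 60
python3 -m crank '{"travel":[[0,0,0],[0,0,0],[0,0,0],[0,0,1],[0,0,2]],"turn":[[0,0,0],[0,0,0],[0,0,0],[0,0,0],[0,0,0]],"gripper":[1,1,1,1,1]}' 60
```

```text
clock: 1.7
position: [0.6515, -0.079, 0.0301]
tool_rot: [-3.141, 0.002, 0.233]
force: [0.3, 0.1, -0.1]
grip_width: 0.0852
finger_force: 0.0
clock: 2.2
position: [0.6522, -0.079, 0.0316]
tool_rot: [3.141, -0.001, 0.232]
force: [0.4, 0.2, 0.2]
grip_width: 0.0124
finger_force: 0.0
clock: 2.7
position: [0.6519, -0.0791, 0.0518]
tool_rot: [-3.142, 0.0, 0.232]
force: [0.1, 0.1, 0.0]
grip_width: -0.0
finger_force: 0.0
```

```bash
python3 -c "
from h import *
f=snap('scene','s2');g=snap('wrist','w2')
cv2.imwrite('pics/s2.png',np.hstack([f['pixels'][100:340,180:440,::-1],cv2.resize(g['pixels'][:,:,::-1],(320,240))]))"
```

```text
(no output)
```

View pics/s2.png

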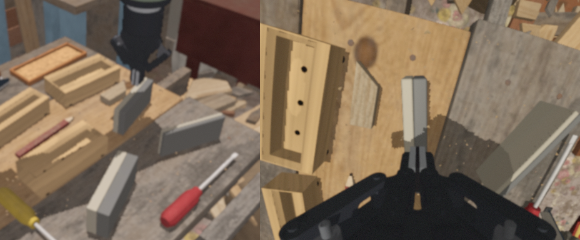

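```bash
python3 - <<'E'
from h import *
for n in('s2','w2'):
    f=cal(n); print(n,proj(f,[[.652,-.079,.052],[.652,-.079,.071],[.652,-.079,.06]]).round(0).tolist())
    im=cv2.resize(f['pixels'][:,:,::-1],None,fx=3,fy=3,interpolation=cv2.INTER_CUBIC)
    a=im[390:720,780:1110] if n=='s2' else im[330:660,540:940]
    cv2.imwrite(f'pics/z{n}.png',a)
a=cv2.imread('pics/zs2.png');b=cv2.imread('pics/zw2.png');cv2.imwrite('pics/z.png',np.hstack([a,b]))
print(bot.observe()['clock'])
E
```

```text
s2 [[314.0, 197.0], [315.0, 190.0], [314.0, 194.0]]
w2 [[251.0, 225.0], [251.0, 237.0], [251.0, 229.0]]
2.8
```

View pics/z.png

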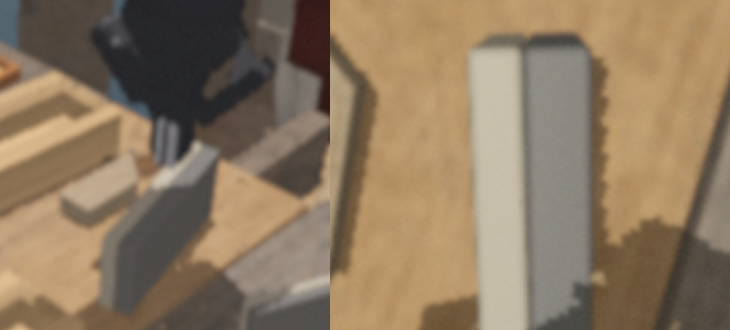

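```bash
python3 - <<'E'
from h import *
f=cal('s2');g=cal('w2')
im=np.hstack([cv2.resize(f['pixels'][140:210,280:350,::-1],None,fx=5,fy=5,interpolation=cv2.INTER_CUBIC),cv2.resize(g['pixels'][200:270,210:290,::-1],None,fx=5,fy=5,interpolation=cv2.INTER_CUBIC)])
cv2.imwrite('pics/z2.png',np.clip(im.astype(float)*1.8,0,255).astype(np.uint8))
s0=cal('scene0');d0=cal('side0');print(proj(s0,[[.6247+dx,0,.1967+h] for dx in(-.043,.043) for h in(0,.013,.035)]).round(0).tolist());print(proj(d0,[[.6247+dx,0,.1967+h] for dx in(-.043,.043) for h in(0,.013,.035)]).round(0).tolist())
E
```

```text
[[265.0, 135.0], [265.0, 129.0], [265.0, 118.0], [295.0, 121.0], [295.0, 115.0], [296.0, 105.0]]
[[252.0, 106.0], [252.0, 99.0], [253.0, 87.0], [217.0, 99.0], [216.0, 92.0], [216.0, 81.0]]
```

View pics/z2.png

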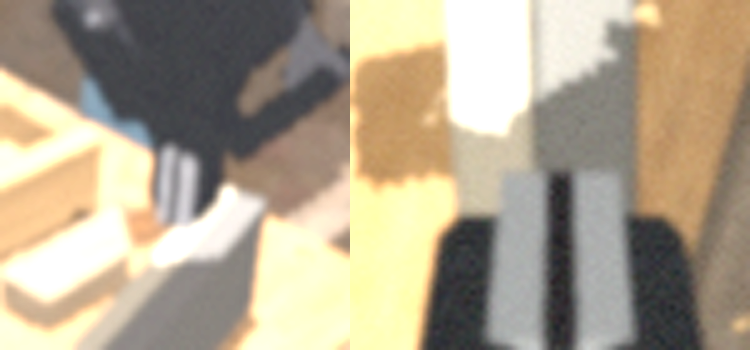

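The fingertips sit about 36 mm above the reported TCP: in the start picture they're at (265,110) against a predicted (265,135), and closed they're at (316,184) against (314,197). The gripper therefore closed just above the untouched stone. I'll correct for that and retry with force checks.

```bash
python3 -m crank '{"travel":[[0,0,0],[0,0,0],[0,0,0],[0,0,0],[0,0,0]],"turn":[[0,0,0],[0,0,0],[0,0,0],[0,0,0],[0,0,0]],"gripper":[0,0,0,0,0]}' 60
python3 -m crank '{"travel":[[0,0,0],[0,0,0],[0,0,-1],[0,0,-2],[0,0,-3]],"turn":[[0,0,0],[0,0,0],[0,0,0],[0,0,0],[0,0,0]],"gripper":[0,0,0,0,0]}' 60
python3 -m crank '{"travel":[[0,0,-0.6],[0,0,-1.2],[0,0,-1.7],[0,0,-2.2],[0,0,-2.2]],"turn":[[0,0,0],[0,0,0],[0,0,0],[0,0,0],[0,0,0]],"gripper":[0,0,0,0,0]}' 60
python3 -m crank '{"travel":[[0,0,0],[0,0,0],[0,0,0],[0,0,0],[0,0,0]],"turn":[[0,0,0],[0,0,0],[0,0,0],[0,0,0],[0,0,0]],"gripper":[1,1,1,1,1]}' 60
```

```text
clock: 3.3
position: [0.6519, -0.079, 0.0509]
tool_rot: [-3.141, 0.0, 0.232]
force: [-0.3, -0.0, 0.8]
grip_width: 0.0725
finger_force: 0.0
clock: 3.8
position: [0.6516, -0.0789, 0.0198]
tool_rot: [-3.141, 0.001, 0.232]
force: [0.3, -0.8, -0.1]
grip_width: 0.0856
finger_force: 0.0
clock: 4.3
position: [0.6517, -0.079, -0.0015]
tool_rot: [-3.141, 0.001, 0.232]
force: [-0.4, -0.1, 0.2]
grip_width: 0.0853
finger_force: 0.0
clock: 4.8
position: [0.6522, -0.079, -0.0006]
tool_rot: [3.142, -0.0, 0.232]
force: [-1.2, 1.7, 4.9]
grip_width: 0.0248
finger_force: 59.0
```

```bash
python3 -m crank '{"travel":[[0,0,0],[0,0,0.5],[0,0,2],[0,0,5],[0,0,8]],"turn":[[0,0,0],[0,0,0],[0,0,0],[0,0,0],[0,0,0]],"gripper":[1,1,1,1,1]}' 60
python3 -m crank '{"travel":[[-2,0,2.5],[-6,-0.2,2.5],[-10,-0.3,2.5],[-14,-0.4,2.5],[-17,-0.5,2.5]],"turn":[[0,0,-3],[0,0,-6],[0,0,-9],[0,0,-12],[0,0,-13.3]],"gripper":[1,1,1,1,1]}' 60
python3 -m crank '{"travel":[[-2.5,0,0],[-3.5,0,0],[-3.7,0,0],[-3.7,0,0],[-3.7,0,0]],"turn":[[0,0,0],[0,0,0],[0,0,0],[0,0,0],[0,0,0]],"gripper":[1,1,1,1,1]}' 60
python3 -c "
from h import *
f=snap('wrist','w3');g=snap('scene','s3');d=snap('side','d3')
print(bot.observe()['position'],bot.observe()['tool_rot'])
cv2.imwrite('pics/c3.png',np.hstack([cv2.resize(g['pixels'][130:330,180:340,::-1],None,fx=2,fy=2),cv2.resize(d['pixels'][100:300,220:420,::-1],None,fx=2,fy=2)]))"
```

```text
clock: 5.3
position: [0.6517, -0.0792, 0.0806]
tool_rot: [-3.142, 0.001, 0.232]
force: [0.4, 0.3, -2.5]
grip_width: 0.0252
finger_force: 59.2
clock: 5.8
position: [0.4797, -0.0841, 0.105]
tool_rot: [-3.141, -0.0, -0.003]
force: [0.1, -0.5, -3.3]
grip_width: 0.0251
finger_force: 59.5
clock: 6.3
position: [0.4461, -0.084, 0.1043]
tool_rot: [3.141, -0.001, 0.0]
force: [-0.3, 0.3, -3.4]
grip_width: 0.0251
finger_force: 59.4
[ 0.44550456 -0.08404525  0.10397715] [3.14140601e+00 1.25948456e-05 1.88141942e-04]
```

View pics/c3.png

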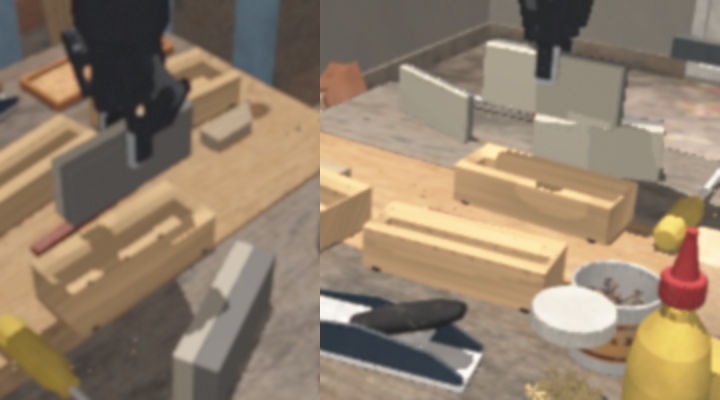

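Held stone level, above the medium block: scene corners (207,211),(275,181); side (302,121),(373,131). Check its centre numerically against the block.

```bash
python3 - <<'E'
import fit as F
from h import *
s,d=cal('s3'),cal('d3')
for dz in(.10,.105,.11):
    print(F.fit('held',.026,.14,.06,[(s,.06+dz,[(207.5,211.5),(275,181.5)]),(s,dz,[(214,242.5),(276,204)]),(d,.06+dz,[(302.5,121),(373.5,131.5)]),(d,dz,[(303.5,150),(371,163.5)])]))
E
```

```text
('held', array([ 0.449 , -0.0976, 85.8979]), 'rms', 1.71)
('held', array([ 4.43600e-01, -9.16000e-02,  9.72768e+01]), 'rms', 2.02)
('held', array([ 4.42700e-01, -9.24000e-02,  9.74538e+01]), 'rms', 2.01)
```

```bash
python3 -m crank '{"travel":[[0,0,-1.5],[0,0,-3],[0,0,-4.5],[0,0,-5.5],[0,0,-6]],"turn":[[0,0,0],[0,0,0],[0,0,0],[0,0,0],[0,0,0]],"gripper":[1,1,1,1,1]}' 60
python3 -m crank '{"travel":[[0,0,-0.4],[0,0,-0.8],[0,0,-1.2],[0,0,-1.5],[0,0,-1.5]],"turn":[[0,0,0],[0,0,0],[0,0,0],[0,0,0],[0,0,0]],"gripper":[1,1,1,1,1]}' 60
```

```text
clock: 6.95
position: [0.4448, -0.0841, 0.0433]
tool_rot: [3.142, 0.001, -0.0]
force: [0.1, -0.1, -3.9]
grip_width: 0.0249
finger_force: 59.4
clock: 7.45
position: [0.4449, -0.084, 0.0289]
tool_rot: [-3.142, 0.0, 0.0]
force: [1.0, -0.3, -3.4]
grip_width: 0.025
finger_force: 59.4
```

```bash
python3 -m crank '{"travel":[[0,0,-0.4],[0,0,-0.8],[0,0,-1.2],[0,0,-1.6],[0,0,-1.75]],"turn":[[0,0,0],[0,0,0],[0,0,0],[0,0,0],[0,0,0]],"gripper":[1,1,1,1,1]}' 60
python3 -m crank '{"travel":[[0,0,-0.1],[0,0,-0.1],[0,0,-0.1],[0,0,-0.1],[0,0,-0.1]],"turn":[[0,0,0],[0,0,0],[0,0,0],[0,0,0],[0,0,0]],"gripper":[1,1,1,1,1]}' 60
```

```text
clock: 7.95
position: [0.4447, -0.0839, 0.0112]
tool_rot: [-3.141, 0.001, -0.0]
force: [-8.0, 5.8, 39.5]
grip_width: 0.0248
finger_force: 65.3
clock: 8.45
position: [0.4449, -0.0838, 0.0111]
tool_rot: [-3.141, -0.0, 0.0]
force: [-6.3, 2.6, 19.6]
grip_width: 0.0245
finger_force: 62.5
```

```bash
python3 -m crank '{"travel":[[0,0,0],[0,0,0],[0,0,0],[0,0,0],[0,0,0]],"turn":[[0,0,0],[0,0,0],[0,0,0],[0,0,0],[0,0,0]],"gripper":[0.5,0.3,0.1,0,0]}'
python3 -m crank '{"travel":[[0,0,0],[0,0,1],[0,0,4],[0,0,7],[0,0,10]],"turn":[[0,0,0],[0,0,0],[0,0,0],[0,0,0],[0,0,0]],"gripper":[0,0,0,0,0]}'
python3 -m crank '{"travel":[[0,-3,0],[0,-6,0],[0,-9,0],[-0.1,-12,0],[-0.15,-12.85,0]],"turn":[[0,0,4],[0,0,9],[0,0,14],[0,0,19],[0,0,22.1]],"gripper":[0,0,0,0,0]}'
python3 -c "
from h import *
f=snap('wrist','w4');g=snap('scene','s4');d=snap('side','d4');print(bot.observe()['position'],bot.observe()['tool_rot'])"
```

```text
clock: 8.95
position: [0.445, -0.084, 0.0105]
tool_rot: [3.142, 0.0, -0.0]
force: [-0.2, 0.7, 0.4]
grip_width: 0.0854
finger_force: 0.0
clock: 9.45
position: [0.4447, -0.0841, 0.1123]
tool_rot: [-3.142, 0.0, -0.0]
force: [0.8, 0.6, 0.4]
grip_width: 0.0855
finger_force: 0.0
clock: 9.95
position: [0.4429, -0.2157, 0.1114]
tool_rot: [3.14, -0.0, 0.386]
force: [-0.5, 0.3, -0.4]
grip_width: 0.0852
finger_force: 0.0
[ 0.44324235 -0.21281912  0.11103588] [ 3.14157163e+00 -1.66135785e-04  3.83095380e-01]
```

```bash
python3 -m crank '{"travel":[[0,0,-3],[0,0,-5],[0,0,-7],[0,0,-8],[0,0,-8.5]],"turn":[[0,0,0],[0,0,0],[0,0,0],[0,0,0],[0,0,0]],"gripper":[0,0,0,0,0]}'
python3 -m crank '{"travel":[[0,0,-0.7],[0,0,-1.4],[0,0,-2.1],[0,0,-2.6],[0,0,-2.8]],"turn":[[0,0,0],[0,0,0],[0,0,0],[0,0,0],[0,0,0]],"gripper":[0,0,0,0,0]}'
python3 -m crank '{"travel":[[0,0,0],[0,0,0],[0,0,0],[0,0,0],[0,0,0]],"turn":[[0,0,0],[0,0,0],[0,0,0],[0,0,0],[0,0,0]],"gripper":[0.6,1,1,1,1]}' 70
```

```text
clock: 10.6
position: [0.4434, -0.2117, 0.0252]
tool_rot: [-3.141, 0.001, 0.386]
force: [0.3, 0.5, -0.7]
grip_width: 0.0854
finger_force: 0.0
clock: 11.1
position: [0.4433, -0.2125, -0.0029]
tool_rot: [-3.141, 0.0, 0.385]
force: [-0.1, -0.9, -0.3]
grip_width: 0.0852
finger_force: 0.0
clock: 11.6
position: [0.4436, -0.2125, -0.002]
tool_rot: [3.142, -0.0, 0.386]
force: [-1.3, 2.0, 6.6]
grip_width: 0.0372
finger_force: 70.1
```

```bash
python3 -m crank '{"travel":[[0,0,0.3],[0,0,2],[0,0,5],[0,0,8],[0,0,11]],"turn":[[0,0,0],[0,0,0],[0,0,0],[0,0,0],[0,0,0]],"gripper":[1,1,1,1,1]}' 70
python3 -m crank '{"travel":[[1,1,0],[3,4,0],[6,8,0],[9,12,0],[12,16,0]],"turn":[[0,0,-3],[0,0,-7],[0,0,-11],[0,0,-15],[0,0,-18]],"gripper":[1,1,1,1,1]}' 70
python3 -m crank '{"travel":[[3,4,0],[6,8,0],[8,11,0],[8.82,13.35,0],[8.82,13.35,0]],"turn":[[0,0,-3],[0,0,-6],[0,0,-8.5],[0,0,-8.5],[0,0,-8.5]],"gripper":[1,1,1,1,1]}' 70
python3 -m crank '{"travel":[[0,0,0],[0,0,-2],[0,0,-4],[0,0,-5.5],[0,0,-6]],"turn":[[0,0,0],[0,0,0],[0,0,0],[0,0,0],[0,0,0]],"gripper":[1,1,1,1,1]}' 70
python3 -c "
from h import *
f=snap('wrist','w5');g=snap('scene','s5');d=snap('side','d5');print(bot.observe()['position'],bot.observe()['tool_rot'])"
```

```text
clock: 12.1
position: [0.4429, -0.2123, 0.1086]
tool_rot: [-3.141, 0.001, 0.386]
force: [0.1, 0.9, -7.5]
grip_width: 0.0372
finger_force: 71.9
clock: 12.6
position: [0.564, -0.0507, 0.1076]
tool_rot: [-3.142, 0.001, 0.069]
force: [1.7, -0.7, -7.8]
grip_width: 0.0367
finger_force: 72.1
clock: 13.1
position: [0.6517, 0.0858, 0.1065]
tool_rot: [-3.14, 0.001, -0.072]
force: [-0.6, -0.8, -7.3]
grip_width: 0.0367
finger_force: 72.3
clock: 13.6
position: [0.6506, 0.08, 0.0461]
tool_rot: [3.141, 0.002, -0.078]
force: [0.1, 0.3, -7.3]
grip_width: 0.0369
finger_force: 72.1
[0.65183707 0.08053025 0.0479488 ] [ 3.14146766e+00 -1.63865283e-04 -7.73460041e-02]
```

```bash
python3 -m crank '{"travel":[[0,0,-0.4],[0,0,-0.8],[0,0,-1.2],[0,0,-1.6],[0,0,-2]],"turn":[[0,0,0],[0,0,0],[0,0,0],[0,0,0],[0,0,0]],"gripper":[1,1,1,1,1]}' 70
python3 -m crank '{"travel":[[0,0,-0.4],[0,0,-0.8],[0,0,-1.2],[0,0,-1.5],[0,0,-1.7]],"turn":[[0,0,0],[0,0,0],[0,0,0],[0,0,0],[0,0,0]],"gripper":[1,1,1,1,1]}' 70
```

```text
clock: 14.25
position: [0.6517, 0.081, 0.0273]
tool_rot: [3.142, 0.0, -0.077]
force: [-0.3, -0.2, -6.9]
grip_width: 0.037
finger_force: 72.3
clock: 14.75
position: [0.6516, 0.0809, 0.0102]
tool_rot: [3.141, 0.0, -0.077]
force: [-0.5, -1.3, -7.7]
grip_width: 0.037
finger_force: 72.3
```

Down the last 1 mm, release, and go on to the thin stone.

```bash
python3 -m crank '{"travel":[[0,0,-0.05],[0,0,-0.1],[0,0,-0.15],[0,0,-0.15],[0,0,-0.15]],"turn":[[0,0,0],[0,0,0],[0,0,0],[0,0,0],[0,0,0]],"gripper":[1,1,1,1,1]}' 70
```

```text
clock: 15.25
position: [0.6517, 0.081, 0.01]
tool_rot: [-3.141, -0.0, -0.077]
force: [-7.7, 0.3, 9.0]
grip_width: 0.0365
finger_force: 74.5
```

```bash
python3 -m crank '{"travel":[[0,0,0],[0,0,0],[0,0,0],[0,0,0],[0,0,0]],"turn":[[0,0,0],[0,0,0],[0,0,0],[0,0,0],[0,0,0]],"gripper":[0.5,0.3,0.1,0,0]}'
python3 -m crank '{"travel":[[0,0,0],[0,0,1],[0,0,4],[0,0,7],[0,0,10]],"turn":[[0,0,0],[0,0,0],[0,0,0],[0,0,0],[0,0,0]],"gripper":[0,0,0,0,0]}'
python3 -m crank '{"travel":[[0,-4,0],[0,-8,0],[0,-12,0],[0,-16,0],[0,-20,0]],"turn":[[0,0,-3],[0,0,-6],[0,0,-9],[0,0,-12],[0,0,-15.7]],"gripper":[0,0,0,0,0]}'
python3 -m crank '{"travel":[[0.5,-4,0],[0.77,-8,0],[0.77,-10.57,0],[0.77,-10.57,0],[0.77,-10.57,0]],"turn":[[0,0,0],[0,0,0],[0,0,0],[0,0,0],[0,0,0]],"gripper":[0,0,0,0,0]}'
python3 - <<'E'
from h import *
f=snap('wrist','w6');g=snap('scene','s6');d=snap('side','d6');print(bot.observe()['position'],bot.observe()['tool_rot'])
# refine thin stone in the wrist picture: predicted corners, and LSD segments near
x,y,t=.6593,-.2247,np.radians(69.9);c,s=np.cos(t),np.sin(t)
for z in(.06,0):print(proj(f,[[x+c*a*.0075-s*b*.07,y+s*a*.0075+c*b*.07,z] for a,b in((-1,-1),(1,-1),(1,1),(-1,1))]).round(0).tolist())
G=cv2.cvtColor(f['pixels'],cv2.COLOR_RGB2GRAY)
L=cv2.createLineSegmentDetector().detect(G)[0][:,0]
for l in L:
    if np.hypot(l[2]-l[0],l[3]-l[1])>12 and 180<min(l[0],l[2]) and max(l[0],l[2])<340 and max(l[1],l[3])<300: print(l.round(0).tolist())
E
```

```text
clock: 15.75
position: [0.6518, 0.081, 0.0091]
tool_rot: [-3.142, -0.0, -0.077]
force: [0.1, 0.1, -0.4]
grip_width: 0.0855
finger_force: 0.0
clock: 16.25
position: [0.6517, 0.0808, 0.111]
tool_rot: [-3.142, -0.0, -0.077]
force: [0.6, 0.3, -0.3]
grip_width: 0.0853
finger_force: 0.0
clock: 16.75
position: [0.6517, -0.1206, 0.11]
tool_rot: [-3.141, -0.001, -0.353]
force: [1.2, -0.1, 1.1]
grip_width: 0.0853
finger_force: 0.0
clock: 17.25
position: [0.6593, -0.225, 0.1096]
tool_rot: [-3.141, -0.0, -0.352]
force: [0.3, 0.8, -0.4]
grip_width: 0.0852
finger_force: 0.0
[ 0.65976439 -0.22321913  0.1093503 ] [-3.14091723e+00 -3.39748333e-05 -3.49230971e-01]
[[261.0, 120.0], [242.0, 120.0], [244.0, 269.0], [259.0, 269.0]]
[[259.0, 117.0], [244.0, 117.0], [245.0, 240.0], [258.0, 240.0]]
[238.0, 121.0, 237.0, 191.0]
[323.0, 151.0, 319.0, 128.0]
[243.0, 222.0, 244.0, 123.0]
[338.0, 0.0, 335.0, 26.0]
[214.0, 7.0, 202.0, 4.0]
[324.0, 38.0, 334.0, 8.0]
[242.0, 267.0, 242.0, 227.0]
[261.0, 206.0, 260.0, 241.0]
[253.0, 187.0, 255.0, 122.0]
[339.0, 204.0, 325.0, 155.0]
[220.0, 199.0, 219.0, 179.0]
[267.0, 254.0, 270.0, 213.0]
[264.0, 147.0, 262.0, 181.0]
[295.0, 141.0, 313.0, 145.0]
[237.0, 226.0, 237.0, 267.0]
[237.0, 202.0, 221.0, 201.0]
[250.0, 248.0, 252.0, 227.0]
[265.0, 122.0, 264.0, 144.0]
[325.0, 54.0, 317.0, 63.0]
[268.0, 177.0, 279.0, 162.0]
[253.0, 118.0, 265.0, 120.0]
[324.0, 83.0, 335.0, 121.0]
[284.0, 159.0, 289.0, 145.0]
[328.0, 274.0, 331.0, 247.0]
[332.0, 5.0, 318.0, 1.0]
[271.0, 17.0, 265.0, -0.0]
[209.0, 42.0, 222.0, 36.0]
[190.0, 50.0, 208.0, 41.0]
[219.0, 28.0, 210.0, 37.0]
[319.0, 9.0, 313.0, 28.0]
[234.0, 3.0, 238.0, 18.0]
[252.0, 252.0, 252.0, 266.0]
[284.0, 97.0, 283.0, 83.0]
[227.0, 141.0, 232.0, 155.0]
[247.0, 133.0, 247.0, 167.0]
[206.0, 239.0, 200.0, 228.0]
```

Far end at row ~120, near end ~267 against 120/269 predicted: the pose is good.

```bash
python3 -m crank '{"travel":[[0,0,-3],[0,0,-5],[0,0,-7],[0,0,-8],[0,0,-8.5]],"turn":[[0,0,0],[0,0,0],[0,0,0],[0,0,0],[0,0,0]],"gripper":[0,0,0,0,0]}'
python3 -m crank '{"travel":[[0,0,-0.7],[0,0,-1.4],[0,0,-2.1],[0,0,-2.5],[0,0,-2.5]],"turn":[[0,0,0],[0,0,0],[0,0,0],[0,0,0],[0,0,0]],"gripper":[0,0,0,0.3,0.6]}' 40
python3 -m crank '{"travel":[[0,0,0],[0,0,0],[0,0,0],[0,0,0],[0,0,0]],"turn":[[0,0,0],[0,0,0],[0,0,0],[0,0,0],[0,0,0]],"gripper":[0.8,1,1,1,1]}' 50
```

```text
clock: 17.9
position: [0.6594, -0.2238, 0.0235]
tool_rot: [-3.141, 0.001, -0.35]
force: [0.5, 0.6, 0.7]
grip_width: 0.0854
finger_force: 0.0
clock: 18.4
position: [0.6591, -0.2247, -0.0014]
tool_rot: [3.142, 0.001, -0.351]
force: [-0.3, 0.0, 0.4]
grip_width: 0.0595
finger_force: 0.0
clock: 18.9
position: [0.6597, -0.2249, -0.0005]
tool_rot: [-3.142, -0.001, -0.351]
force: [-0.9, -0.1, 6.2]
grip_width: 0.0146
finger_force: 49.9
```

```bash
python3 -m crank '{"travel":[[0,0,0.3],[0,0,2],[0,0,5],[0,0,8],[0,0,11]],"turn":[[0,0,0],[0,0,0],[0,0,0],[0,0,0],[0,0,0]],"gripper":[1,1,1,1,1]}' 50
python3 -m crank '{"travel":[[-1,1,0],[-3,4,0],[-6,8,0],[-9,12,0],[-12,16,0]],"turn":[[0,0,3],[0,0,7],[0,0,11],[0,0,15],[0,0,18]],"gripper":[1,1,1,1,1]}' 50
python3 -m crank '{"travel":[[-3,4,0],[-6,8,0],[-8.5,12,0],[-9.6,14.3,0],[-9.6,14.3,0]],"turn":[[0,0,3],[0,0,6],[0,0,8.9],[0,0,8.9],[0,0,8.9]],"gripper":[1,1,1,1,1]}' 50
python3 -m crank '{"travel":[[0,0,0],[0,0,-2],[0,0,-4],[0,0,-5.5],[0,0,-6]],"turn":[[0,0,0],[0,0,0],[0,0,0],[0,0,0],[0,0,0]],"gripper":[1,1,1,1,1]}' 50
python3 -m crank '{"travel":[[0,0,-0.4],[0,0,-0.8],[0,0,-1.2],[0,0,-1.6],[0,0,-2]],"turn":[[0,0,0],[0,0,0],[0,0,0],[0,0,0],[0,0,0]],"gripper":[1,1,1,1,1]}'
```

```text
clock: 19.4
position: [0.6592, -0.2248, 0.1114]
tool_rot: [3.142, -0.0, -0.351]
force: [0.1, 0.7, -2.6]
grip_width: 0.0138
finger_force: 48.8
clock: 19.9
position: [0.5381, -0.0634, 0.1101]
tool_rot: [-3.141, -0.001, -0.034]
force: [1.6, 1.9, -2.5]
grip_width: 0.0142
finger_force: 49.0
clock: 20.4
position: [0.4421, 0.0816, 0.11]
tool_rot: [-3.14, -0.0, 0.123]
force: [0.8, -1.0, -3.4]
grip_width: 0.0139
finger_force: 49.2
clock: 20.9
position: [0.4434, 0.077, 0.0483]
tool_rot: [3.141, 0.001, 0.117]
force: [0.1, 0.3, -2.8]
grip_width: 0.0142
finger_force: 49.1
clock: 21.4
position: [0.4435, 0.0784, 0.029]
tool_rot: [-3.141, -0.0, 0.119]
force: [0.3, 0.0, -2.4]
grip_width: 0.0138
finger_force: 49.1
```

```bash
python3 -m crank '{"travel":[[0,0,-0.4],[0,0,-0.8],[0,0,-1.2],[0,0,-1.5],[0,0,-1.7]],"turn":[[0,0,0],[0,0,0],[0,0,0],[0,0,0],[0,0,0]],"gripper":[1,1,1,1,1]}'
python3 -m crank '{"travel":[[0,0,-0.05],[0,0,-0.1],[0,0,-0.15],[0,0,-0.15],[0,0,-0.15]],"turn":[[0,0,0],[0,0,0],[0,0,0],[0,0,0],[0,0,0]],"gripper":[1,1,1,1,1]}'
```

```text
clock: 21.9
position: [0.4434, 0.0782, 0.0118]
tool_rot: [3.142, 0.0, 0.119]
force: [0.1, 0.1, -1.9]
grip_width: 0.0142
finger_force: 49.1
clock: 22.4
position: [0.4433, 0.0783, 0.0114]
tool_rot: [-3.141, -0.0, 0.118]
force: [-6.7, -2.2, 26.0]
grip_width: 0.0141
finger_force: 53.2
```

```bash
python3 -m crank '{"travel":[[0,0,0],[0,0,0],[0,0,0],[0,0,0],[0,0,0]],"turn":[[0,0,0],[0,0,0],[0,0,0],[0,0,0],[0,0,0]],"gripper":[0.7,0.5,0.2,0,0]}'
python3 -m crank '{"travel":[[0,0,0],[0,0,1],[0,0,4],[0,0,7],[0,0,10]],"turn":[[0,0,0],[0,0,0],[0,0,0],[0,0,0],[0,0,0]],"gripper":[0,0,0,0,0]}'
python3 -m crank '{"travel":[[0,4,0],[0,8,0],[0,12,0],[-0.05,13.57,0],[-0.05,13.57,0]],"turn":[[0,0,3],[0,0,6.4],[0,0,6.4],[0,0,6.4],[0,0,6.4]],"gripper":[0,0,0,0,0]}'
python3 - <<'E'
from h import *
f=snap('wrist','w7');g=snap('scene','s7');d=snap('side','d7');print(bot.observe()['position'],bot.observe()['tool_rot'])
x,y,t=.4425,.214,np.radians(103.2);c,s=np.cos(t),np.sin(t)
for z in(.036,0):print(proj(f,[[x+c*a*.024-s*b*.085,y+s*a*.024+c*b*.085,z] for a,b in((-1,-1),(1,-1),(1,1),(-1,1))]).round(0).tolist())
G=cv2.cvtColor(f['pixels'],cv2.COLOR_RGB2GRAY)
L=cv2.createLineSegmentDetector().detect(G)[0][:,0]
for l in L:
    if np.hypot(l[2]-l[0],l[3]-l[1])>12 and 190<min(l[0],l[2]) and max(l[0],l[2])<320 and max(l[1],l[3])<300: print(l.round(0).tolist())
E
```

```text
clock: 22.9
position: [0.4434, 0.0783, 0.0106]
tool_rot: [3.142, 0.0, 0.119]
force: [-0.2, 0.4, 0.1]
grip_width: 0.0815
finger_force: 0.0
clock: 23.4
position: [0.4431, 0.078, 0.1123]
tool_rot: [3.142, 0.0, 0.118]
force: [-0.0, -0.1, 0.0]
grip_width: 0.0849
finger_force: 0.0
clock: 23.9
position: [0.4425, 0.216, 0.1109]
tool_rot: [-3.141, -0.0, 0.233]
force: [-0.2, -0.2, 0.4]
grip_width: 0.0854
finger_force: 0.0
[0.44292647 0.21258727 0.11082151] [3.14108229e+00 1.94169179e-04 2.28968274e-01]
[[281.0, 101.0], [227.0, 101.0], [231.0, 268.0], [275.0, 268.0]]
[[278.0, 102.0], [230.0, 102.0], [233.0, 251.0], [273.0, 251.0]]
[233.0, 190.0, 239.0, 175.0]
[230.0, 139.0, 229.0, 196.0]
[252.0, 141.0, 237.0, 137.0]
[257.0, 174.0, 264.0, 198.0]
[230.0, 98.0, 231.0, 139.0]
[267.0, 154.0, 269.0, 127.0]
[266.0, 189.0, 267.0, 156.0]
[269.0, 126.0, 270.0, 99.0]
[233.0, 121.0, 243.0, 108.0]
[253.0, 108.0, 264.0, 119.0]
[243.0, 110.0, 256.0, 109.0]
[266.0, 204.0, 266.0, 189.0]
[269.0, 100.0, 231.0, 99.0]
[262.0, 25.0, 257.0, 41.0]
[263.0, 198.0, 264.0, 213.0]
[264.0, 1.0, 262.0, 24.0]
[260.0, 264.0, 244.0, 272.0]
[311.0, 86.0, 262.0, 73.0]
[225.0, 233.0, 224.0, 208.0]
[227.0, 251.0, 227.0, 232.0]
[282.0, 67.0, 304.0, 73.0]
[305.0, 72.0, 317.0, 75.0]
[268.0, 298.0, 259.0, 267.0]
[240.0, 285.0, 259.0, 297.0]
[211.0, 213.0, 210.0, 199.0]
[225.0, 196.0, 225.0, 136.0]
[262.0, 62.0, 277.0, 66.0]
[293.0, 296.0, 313.0, 293.0]
[225.0, 134.0, 226.0, 112.0]
[272.0, 158.0, 273.0, 146.0]
[270.0, 164.0, 269.0, 187.0]
[250.0, 64.0, 262.0, 3.0]
[223.0, 112.0, 224.0, 99.0]
[272.0, 176.0, 273.0, 161.0]
[288.0, 35.0, 275.0, 31.0]
[200.0, 1.0, 196.0, 27.0]
[305.0, 287.0, 287.0, 293.0]
[196.0, 29.0, 193.0, 45.0]
[297.0, 30.0, 291.0, 43.0]
[266.0, 214.0, 264.0, 232.0]
[314.0, 297.0, 296.0, 298.0]
[257.0, 0.0, 245.0, 62.0]
[289.0, 106.0, 286.0, 120.0]
```

```bash
python3 -m crank '{"travel":[[0.2,0.35,-3],[0.2,0.35,-5],[0.2,0.35,-7],[0.2,0.35,-9],[0.2,0.35,-10]],"turn":[[0,0,0],[0,0,0],[0,0,0],[0,0,0],[0,0,0]],"gripper":[0,0,0,0,0]}'
python3 -m crank '{"travel":[[0,0,-0.6],[0,0,-1.2],[0,0,-1.8],[0,0,-2.4],[0,0,-3.1]],"turn":[[0,0,0],[0,0,0],[0,0,0],[0,0,0],[0,0,0]],"gripper":[0,0,0,0,0]}'
python3 -m crank '{"travel":[[0,0,0],[0,0,0],[0,0,0],[0,0,0],[0,0,0]],"turn":[[0,0,0],[0,0,0],[0,0,0],[0,0,0],[0,0,0]],"gripper":[0.3,0.5,1,1,1]}' 90
```

```text
clock: 24.55
position: [0.4446, 0.2157, 0.0095]
tool_rot: [3.141, 0.001, 0.228]
force: [0.6, -0.6, 1.4]
grip_width: 0.0855
finger_force: 0.0
clock: 25.05
position: [0.4451, 0.2176, -0.0206]
tool_rot: [-3.141, -0.001, 0.23]
force: [0.4, -0.3, -0.1]
grip_width: 0.0853
finger_force: 0.0
clock: 25.55
position: [0.4451, 0.2179, -0.0198]
tool_rot: [-3.141, -0.001, 0.23]
force: [-2.8, 0.6, 9.6]
grip_width: 0.0462
finger_force: 92.8
```

```bash
python3 -m crank '{"travel":[[0,0,0.3],[0,0,1],[0,0,3],[0,0,5],[0,0,6]],"turn":[[0,0,0],[0,0,0],[0,0,0],[0,0,0],[0,0,0]],"gripper":[1,1,1,1,1]}' 90
python3 -m crank '{"travel":[[3,0,0],[7,0,0],[11,-0.3,0],[15,-0.5,0],[18,-0.7,0]],"turn":[[0,0,-2],[0,0,-5],[0,0,-8],[0,0,-10],[0,0,-11.2]],"gripper":[1,1,1,1,1]}' 90
python3 -m crank '{"travel":[[2,0,0],[2.9,0,0],[2.9,0,0],[2.9,0,0],[2.9,0,0]],"turn":[[0,0,0],[0,0,0],[0,0,0],[0,0,0],[0,0,0]],"gripper":[1,1,1,1,1]}' 90
python3 - <<'E'
from h import *
f=snap('wrist','w8');g=snap('scene','s8');d=snap('side','d8');print(bot.observe()['position'],bot.observe()['tool_rot'])
x,y,t=.654,.211,np.radians(92);c,s=np.cos(t),np.sin(t)
for z,W,L in((.014,.08,.202),(.006,.066,.188)):print('tray',proj(f,[[x+c*a*W/2-s*b*L/2,y+s*a*W/2+c*b*L/2,z] for a,b in((-1,-1),(1,-1),(1,1),(-1,1))]).round(0).tolist())
G=cv2.cvtColor(f['pixels'],cv2.COLOR_RGB2GRAY)
L=cv2.createLineSegmentDetector().detect(G)[0][:,0]
for l in L:
    if np.hypot(l[2]-l[0],l[3]-l[1])>12 and 180<min(l[0],l[2]) and max(l[0],l[2])<330 and max(l[1],l[3])<300: print(l.round(0).tolist())
E
```

```text
clock: 26.05
position: [0.4453, 0.2176, 0.0412]
tool_rot: [-3.141, -0.001, 0.23]
force: [0.5, -0.1, -8.3]
grip_width: 0.0463
finger_force: 94.8
clock: 26.55
position: [0.6267, 0.2099, 0.0393]
tool_rot: [3.141, -0.0, 0.033]
force: [0.2, 0.4, -7.4]
grip_width: 0.046
finger_force: 94.5
clock: 27.05
position: [0.6528, 0.2109, 0.0395]
tool_rot: [-3.141, 0.001, 0.035]
force: [-0.4, -1.0, -7.2]
grip_width: 0.0462
finger_force: 94.6
[0.65342671 0.21077372 0.03979394] [-3.14135490e+00  9.84665569e-05  3.52453054e-02]
tray [[310.0, 73.0], [194.0, 73.0], [208.0, 311.0], [295.0, 311.0]]
tray [[297.0, 85.0], [206.0, 85.0], [217.0, 299.0], [287.0, 299.0]]
[216.0, 173.0, 219.0, 284.0]
[288.0, 171.0, 292.0, 101.0]
[283.0, 284.0, 289.0, 174.0]
[217.0, 101.0, 218.0, 169.0]
[257.0, 179.0, 237.0, 176.0]
[275.0, 171.0, 257.0, 179.0]
[283.0, 157.0, 273.0, 171.0]
[210.0, 92.0, 215.0, 103.0]
[222.0, 143.0, 233.0, 125.0]
[284.0, 141.0, 283.0, 158.0]
[242.0, 119.0, 271.0, 122.0]
[240.0, 173.0, 221.0, 172.0]
[224.0, 154.0, 224.0, 142.0]
[231.0, 169.0, 224.0, 155.0]
[270.0, 124.0, 281.0, 134.0]
[233.0, 127.0, 2
[... 786 characters left out ...]
.0, 74.0, 300.0, 93.0]
[202.0, 236.0, 201.0, 216.0]
[252.0, 176.0, 270.0, 169.0]
[302.0, 113.0, 301.0, 134.0]
[247.0, 19.0, 248.0, 1.0]
[204.0, 209.0, 203.0, 177.0]
[206.0, 252.0, 207.0, 283.0]
[268.0, 170.0, 279.0, 154.0]
[209.0, 79.0, 294.0, 80.0]
[194.0, 13.0, 193.0, 1.0]
[277.0, 154.0, 273.0, 137.0]
[305.0, 146.0, 302.0, 181.0]
[229.0, 153.0, 234.0, 166.0]
[270.0, 136.0, 253.0, 129.0]
[237.0, 133.0, 229.0, 152.0]
[203.0, 177.0, 203.0, 152.0]
[214.0, 297.0, 212.0, 249.0]
[234.0, 166.0, 244.0, 173.0]
[297.0, 23.0, 284.0, 22.0]
[198.0, 147.0, 199.0, 164.0]
[305.0, 114.0, 307.0, 76.0]
[264.0, 73.0, 244.0, 73.0]
[196.0, 87.0, 198.0, 122.0]
[238.0, 73.0, 208.0, 73.0]
[289.0, 74.0, 267.0, 73.0]
```

Tray edges match the prediction (row 73; columns 197/306) and the plane is centred (217–289). Lower it.

```bash
python3 -m crank '{"travel":[[0,0,-1],[0,0,-2],[0,0,-3],[0,0,-4],[0,0,-4.5]],"turn":[[0,0,0],[0,0,0],[0,0,0],[0,0,0],[0,0,0]],"gripper":[1,1,1,1,1]}' 90
python3 -m crank '{"travel":[[0,0,-0.3],[0,0,-0.5],[0,0,-0.7],[0,0,-0.8],[0,0,-0.85]],"turn":[[0,0,0],[0,0,0],[0,0,0],[0,0,0],[0,0,0]],"gripper":[1,1,1,1,1]}' 90
python3 -m crank '{"travel":[[0,0,-0.05],[0,0,-0.1],[0,0,-0.1],[0,0,-0.1],[0,0,-0.1]],"turn":[[0,0,0],[0,0,0],[0,0,0],[0,0,0],[0,0,0]],"gripper":[1,1,1,1,1]}' 90
```

```text
clock: 27.7
position: [0.6532, 0.2102, -0.0071]
tool_rot: [3.141, 0.002, 0.035]
force: [-0.9, 0.1, -7.0]
grip_width: 0.0465
finger_force: 94.6
clock: 28.2
position: [0.654, 0.2105, -0.0136]
tool_rot: [-3.141, -0.0, 0.035]
force: [-3.6, -1.4, 1.1]
grip_width: 0.046
finger_force: 95.7
clock: 28.7
position: [0.654, 0.2105, -0.0137]
tool_rot: [-3.141, -0.0, 0.035]
force: [-8.5, -1.0, 11.0]
grip_width: 0.0459
finger_force: 97.1
```

```bash
python3 -m crank '{"travel":[[0,0,0],[0,0,0],[0,0,0],[0,0,0],[0,0,0]],"turn":[[0,0,0],[0,0,0],[0,0,0],[0,0,0],[0,0,0]],"gripper":[0.35,0.2,0.1,0,0]}'
python3 -m crank '{"travel":[[0,0,0],[0,0,2],[0,0,6],[0,0,10],[0,0,14]],"turn":[[0,0,0],[0,0,0],[0,0,0],[0,0,0],[0,0,0]],"gripper":[0,0,0,0,0]}'
python3 -m crank '{"travel":[[0,-4,2],[0,-8,4],[-2,-11,6],[-4,-14,8],[-6,-17,9]],"turn":[[0,0,0],[0,0,0],[0,0,0],[0,0,0],[0,0,0]],"gripper":[0,0,0,0,0]}'
python3 -m crank '{"travel":[[0,0,0],[0,0,0],[0,0,0],[0,0,0],[0,0,0]],"turn":[[0,0,0],[0,0,0],[0,0,0],[0,0,0],[0,0,0]],"gripper":[0,0,0,0,0]}'
python3 - <<'E'
from h import *
for c,n in(('wrist','w9'),('scene','s9'),('side','d9')):
    f=snap(c,n); G=cv2.cvtColor(f['pixels'],cv2.COLOR_RGB2GRAY); L=cv2.createLineSegmentDetector().detect(G)[0][:,0]
    for nm,x,y,t,W,l,z in(('thin',.4431,.0783,96.78,.015,.14,.072),('thick',.6516,.081,85.6,.038,.14,.072),('med',.4449,-.0843,89.9,.026,.14,.072),('plane sole',.654,.211,92,.048,.17,.006)):
        a=np.radians(t);C,S=np.cos(a),np.sin(a)
        P=proj(f,[[x+C*i*W/2-S*j*l/2,y+S*i*W/2+C*j*l/2,z] for i,j in((-1,-1),(1,-1),(1,1),(-1,1))])
        print(n,nm,P.round(0).tolist())
        for k in range(4):
            p,q=P[k],P[(k+1)%4]; u=(q-p)/np.linalg.norm(q-p); m=np.array([-u[1],u[0]]); o=[]
            for s in L:
                A,B=s[:2],s[2:]; v=B-A; ln=np.linalg.norm(v)
                if ln<7 or abs(v@m)/ln>.2: continue
                mid=(A+B)/2-p
                if abs(mid@m)<7 and -3<mid@u<np.linalg.norm(q-p)+3: o.append((round(float(mid@m),1),int(ln)))
            print('   edge',k,o)
E
```

```text
clock: 29.2
position: [0.654, 0.2105, -0.0149]
tool_rot: [-3.142, -0.0, 0.035]
force: [-0.1, -0.1, 0.1]
grip_width: 0.0858
finger_force: 0.0
clock: 29.7
position: [0.6537, 0.2103, 0.1266]
tool_rot: [3.141, 0.0, 0.035]
force: [0.9, -0.5, 0.0]
grip_width: 0.0851
finger_force: 0.0
clock: 30.2
position: [0.5935, 0.0391, 0.2167]
tool_rot: [-3.141, -0.002, 0.034]
force: [1.3, -0.6, 1.0]
grip_width: 0.0855
finger_force: 0.0
clock: 30.7
position: [0.594, 0.041, 0.2146]
tool_rot: [3.141, 0.001, 0.036]
force: [0.2, 0.3, 0.1]
grip_width: 0.0857
finger_force: 0.0
w9 thin [[220.0, 234.0], [209.0, 235.0], [222.0, 320.0], [232.0, 319.0]]
   edge 0 [(0.3, 9)]
   edge 1 [(-0.5, 74), (2.5, 87)]
   edge 2 []
   edge 3 [(6.1, 90), (-3.0, 82)]
w9 thick [[241.0, 61.0], [206.0, 57.0], [199.0, 182.0], [230.0, 185.0]]
   edge 0 [(-0.9, 11), (2.0, 32), (-1.7, 15)]
   edge 1 [(-0.5, 120), (3.1, 132)]
   edge 2 [(3.5, 7), (3.5, 18), (-0.9, 9), (0.1, 12)]
   edge 3 [(-1.2, 118), (5.6, 124)]
w9 med [[354.0, 237.0], [335.0, 237.0], [322.0, 321.0], [339.0, 321.0]]
   edge 0 []
   edge 1 [(1.8, 25), (-6.7, 26), (0.6
[... 1107 characters left out ...]
0], [331.0, 207.0]]
   edge 0 []
   edge 1 [(-2.5, 75), (1.4, 76)]
   edge 2 []
   edge 3 [(-1.6, 75), (-5.4, 76)]
d9 thick [[180.0, 160.0], [166.0, 165.0], [217.0, 184.0], [231.0, 178.0]]
   edge 0 []
   edge 1 [(0.9, 50), (-4.4, 24), (-5.6, 18)]
   edge 2 []
   edge 3 [(6.4, 10), (-5.9, 24), (-0.8, 30), (-4.3, 18)]
d9 med [[304.0, 161.0], [298.0, 165.0], [363.0, 181.0], [368.0, 177.0]]
   edge 0 []
   edge 1 [(-4.7, 64), (-1.1, 62)]
   edge 2 []
   edge 3 [(4.3, 46), (-0.6, 64), (-4.2, 62)]
d9 plane sole [[125.0, 210.0], [105.0, 220.0], [176.0, 248.0], [195.0, 236.0]]
   edge 0 []
   edge 1 [(-3.2, 78), (3.2, 88)]
   edge 2 [(-4.0, 8), (2.2, 25)]
   edge 3 [(2.0, 28), (-2.6, 34), (0.2, 9)]
```

All edges agree with the seated poses to about 1–2 px, so I'm handing in.

```bash
python3 -c "
from workcell import bot
print(bot.job_done())"
```

```text
the job is handed in; nothing more can be done
None
```

The three whetstones are seated in their own drying blocks and the plane is down in its tray. I handed the job in at about 31 s, and no verdict was returned. The final check was numerical only (edge fits of about 1–2 px and floor-contact forces), because I had used all 14 picture views. I did not re-measure the pencil or offcut, though no planned path came near them.

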